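Draw out the tray with the blue squeegee

TASK

Both trays of the low squeegee rack stand ajar. With the fingertips only, pinching nothing, push the tray that holds the magenta squeegee fully home, and hook a fingertip behind the front lip of the tray that holds the blue squeegee and draw it out all the way to its stop. Do not touch the squeegees, which stay lying in their trays, and leave the torch and the tape measure beside the rack where they are.

Things in the scene. Friction and masses are not known exactly. Their poses are not given: they have to be found in the camera images.
- rack: Squeegee rack screwed to the table: a dark base plate 217 (x) x 276 (y) x 6 mm with three aluminium rails 26 mm high and a rear stop 34 mm high, holding two grey open trays side by side, centred 66 mm left and right of its middle line. Origin on the table under the middle of the front edge; x points into the rack, away from the robot, y to the left, z up. Its place and yaw vary.
- tray_left (a joint): How far the left tray is drawn out, m: 0 = fully home against the rear stop, 0.110 = fully out against its front stop; drawing it 1 mm towards the robot adds 0.001. It slides freely with about 2 N of friction and stays where it is left; no spring, no latch.
- tray_right (a joint): How far the right tray is drawn out, m: 0 = fully home against the rear stop, 0.110 = fully out against its front stop; drawing it 1 mm towards the robot adds 0.001. It slides freely with about 2 N of friction and stays where it is left; no spring, no latch.
- lip_left (a point): Middle of the top edge of the left tray's upright front lip (left/right as the robot sees it), 48 mm above the table. x points into the rack (the tray draws out along -x), y to the left, z up. The lip is a grey sheet 5 mm thick (x, this point mid-thickness), 120 mm wide and 42 mm high, with a white card on its outer face. In front of it is only bare table.
- lip_right (a point): Middle of the top edge of the right tray's upright front lip (left/right as the robot sees it), 48 mm above the table. x points into the rack (the tray draws out along -x), y to the left, z up. The lip is a grey sheet 5 mm thick (x, this point mid-thickness), 120 mm wide and 42 mm high, with a white card on its outer face. In front of it is only bare table.
- recess_left (a point): Middle of the floor of the empty finger recess behind the left tray's lip, 29.5 mm behind the lip's middle, 9 mm above the table. The recess is 54 mm long (x) and 116 mm wide; its side walls rise 19 mm, the lip 39 mm and the rear divider 11 mm above this floor. It moves with the tray.
- recess_right (a point): Middle of the floor of the empty finger recess behind the right tray's lip, 29.5 mm behind the lip's middle, 9 mm above the table. The recess is 54 mm long (x) and 116 mm wide; its side walls rise 19 mm, the lip 39 mm and the rear divider 11 mm above this floor. It moves with the tray.
- bay_left (a point): Middle of the squeegee compartment's floor in the left tray, 130.5 mm behind the lip's middle; the compartment is 140 (x) x 116 mm and moves with the tray.
- bay_right (a point): Middle of the squeegee compartment's floor in the right tray, 130.5 mm behind the lip's middle; the compartment is 140 (x) x 116 mm and moves with the tray.
- blue_card: Blue squeegee card with a black felt edge, 70 (x) x 100 (y) x 13 mm, lying flat in one of the two trays (which one varies). Origin at the centre of its underside, 9 mm above the table.
- magenta_card: Plain magenta squeegee card, 62 (x) x 100 (y) x 10 mm, lying flat in the other tray. Origin at the centre of its underside, 9 mm above the table.
- flashlight: Black torch, 115 x 33 x 33 mm, lying on the table at the left of the rack; origin under its middle. Bystander.
- measure: Yellow pocket tape measure, 34 x 75 x 62 mm, standing on the table at the right of the rack; origin under its middle. Bystander.

How it is judged:
By the outcome, as a careful person would: the job done as asked, in the order asked, and still so for the second after the job is handed in, with the robot touching nothing.
It also fails if it takes over 48 s, if anything falls off the work surface, if the arm or the gripper's body presses on something with over 40 N, if the wrist force passes 120 N, or if a joint passes its speed limit or range.

ROBOT

A 6-joint arm with a two-finger parallel gripper is mounted at the origin on a cart in front of the work surface, level with it; the furniture and walls round the work are solid. World frame = base frame: x ahead of the robot, y to its left, z up, the work surface at z = 0. Lengths are in m, angles in rad, forces in N, time in s.
With the tool pointing down it reaches from about 0.375 to 0.925 m from the base axis. Payload 5.7 kg.
Tool frame: the origin (TCP) lies at the very end of the fingers, on their centre line; the grasp point (between the pads) lies 19 mm behind it (bot.pinch_z is the z of the grasp point in the tool frame, in m); z points along the fingers, y is the line along which they close (so a half turn about z gives the same grasp; the last joint's range is limited). The gripper opens to 88 mm and grips with 3 to 60 N. Pads are 20 mm wide; open, the fingers measure 115 mm over their backs; the gripper's body (75 mm by 178 mm) begins 61 mm behind the grasp point.
Start: joints at [-1.307, 0.359, 1.51, -0, 1.272, -0.115], TCP at [0.222, -0.557, 0.192] pointing down, gripper open.
Joint ranges: [-2.97, 2.97], [-1.01, 2.36], [0.21, 2.38], [-0.96, 4.11], [0.2, 2.71], [-2.98, 2.98]. Speed limits (rad/s): [2.39, 2.39, 3.14, 3.14, 3.14, 3.14].

INTERFACE

Orientations are given as a unit quaternion [w, x, y, z].
In Python, from bench import bot, open_gripper, close, inverse_kinematics, sensors, get_image, job gives the robot as it stands. Calls block until the motion is done:
- bot.move_ptp(position, orientation): joint-space move of the TCP to a pose.
- bot.line_to(position, rotation=None, velocity=0.15, force_limit=None): straight line of the TCP; rotation=None keeps the orientation; velocity is the mean speed in m/s. With force_limit (N) it stops when the force on the tool has changed by that much, and returns True; else False.
- bot.goto_joints(angles): joint-space move.
- open_gripper() and close(force=None): open the fingers fully, or close them until they stop; force is the grip in N (None keeps the last).
- bot.dwell(seconds).
- inverse_kinematics(position, orientation): joint angles nearest the present ones, or None.
- sensors.get_state(): the state.
- get_image(name): name is "side" or "top"; returns a dict with "frame" (480x640x3 uint8, blue, green, red), "vertical_fov" (degrees; the focal length in pixels is half the picture's height over the tangent of half this angle, whatever the lens; pixels are square), "cx", "cy" (the principal point, pixels), "world_from_camera" (4x4, takes a point from camera to world coordinates). Camera axes: x right, y down, z forward; pixel columns grow to the right and rows downward; lengths in m; the calibration is good to about 2 mm. A picture is of the moment at which its call begins. There is no depth.
A pose or a line that the arm cannot do raises bot.PlanningError and nothing moves.
- job.hand_in(): hands the job in; it is judged then, once.
The state is a dict: "time_s": time; "q": joint angles; "qvel": joint speeds; "joint_efforts": joint torques, N m; "tcp_pos": TCP position; "tool_rot": TCP orientation; "contact_force": force on the tool from outside, world axes, zero at the start; "ft_torque": the same for the moment, N m; "grip_width": finger opening in m; "gripper_force": force on a finger pad.
Only numpy, scipy, OpenCV 4.12 (cv2) and the standard library are available. Lean on these libraries where they do the work, as an engineer would, in place of code of your own. Each camera call takes 0.05 s, during which the arm holds its last target. There are 200 camera calls.

## Working session

There is one attempt and no reset: what is moved stays moved. The work goes in short steps, each a Python script; the robot and the scene stay as the last script left them, time stands still between calls to the robot, and variables do not carry over. Pictures are saved under pics/ and viewed, at most 10 in all, crops included, and the job is handed in when it is done.

```bash
mkdir -p pics; ls
python3 - <<'E'
from bench import bot,get_image,sensors
import cv2,numpy as np
for n in("top","side"):
    d=get_image(n);cv2.imwrite(f"pics/{n}0.png",d["frame"])
    print(n,d["vertical_fov"],d["cx"],d["cy"],np.round(d["world_from_camera"],4).tolist(),[k for k in d])
s=sensors.get_state();print(s["time_s"],s["tool_rot"],s["grip_width"])
E
```

```text
pics
top 56.59212698140352 319.59548858008435 237.89196556234876 [[-0.0218, -0.9827, 0.1838, 0.5161], [-0.9997, 0.0225, 0.0016, 0.0162], [-0.0057, -0.1838, -0.983, 0.9019], [0.0, 0.0, 0.0, 1.0]] ['frame', 'vertical_fov', 'cx', 'cy', 'world_from_camera']
side 47.09902354716064 321.4199076996605 253.30855857694837 [[0.9729, -0.0923, 0.2119, 0.4646], [-0.2308, -0.442, 0.8668, -0.9156], [0.0136, -0.8922, -0.4514, 0.5321], [0.0, 0.0, 0.0, 1.0]] ['frame', 'vertical_fov', 'cx', 'cy', 'world_from_camera']
0.1 [-8.22349534e-04  9.82121664e-01  1.88245471e-01 -6.16716147e-05] 0.08789171288949195
```

View pics/top0.png

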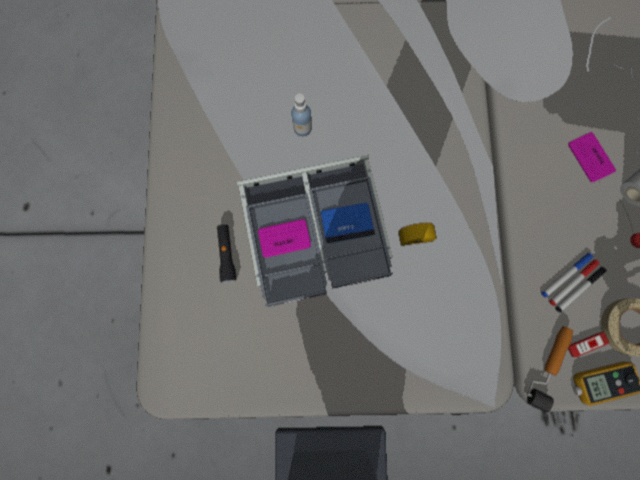

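View pics/side0.png

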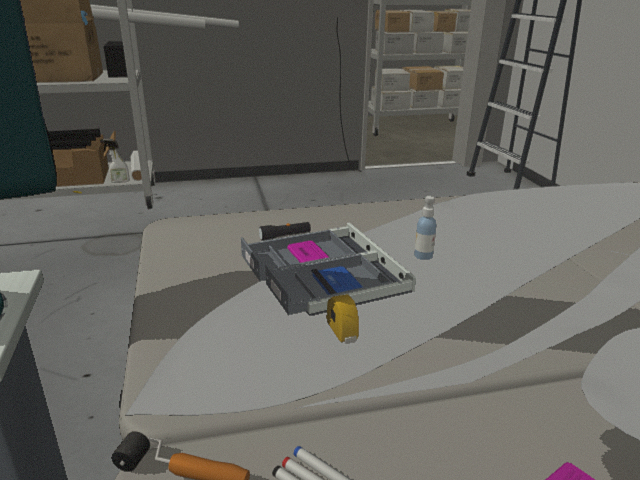

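The magenta card is in the left tray at top (285,238) and the blue one in the right tray at top (348,222). The torch is at (226,252) and the tape at (418,234). I'll zoom in to get precise corners.

Run:
```python
import cv2
for n,(x,y,w,h) in {"top":(220,145,200,165),"side":(230,210,200,150)}.items():
    i=cv2.imread(f"pics/{n}0.png")[y:y+h,x:x+w]
    i=cv2.convertScaleAbs(i,alpha=1.7,beta=10)
    i=cv2.resize(i,None,fx=4 if n=="side" else 3.6,fy=4 if n=="side" else 3.6,interpolation=cv2.INTER_CUBIC)
    cv2.imwrite(f"pics/{n}0z.png",i)
```

```text
(no output)
```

View pics/top0z.png

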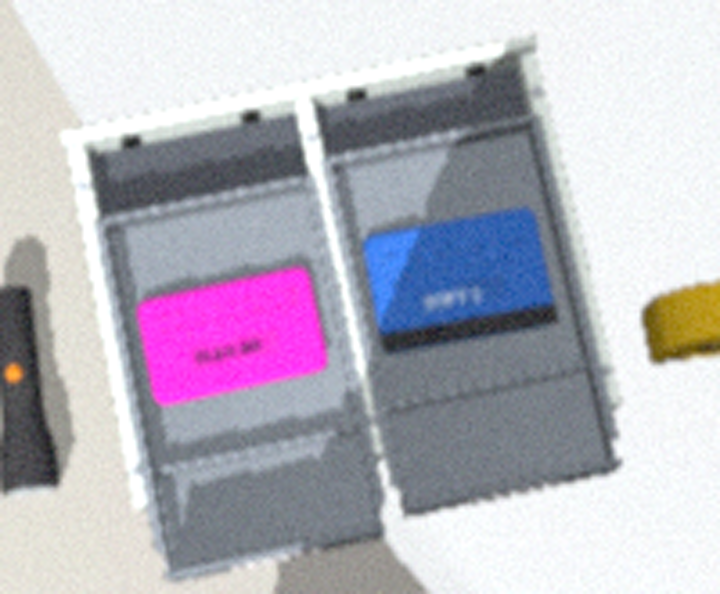

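View pics/side0z.png

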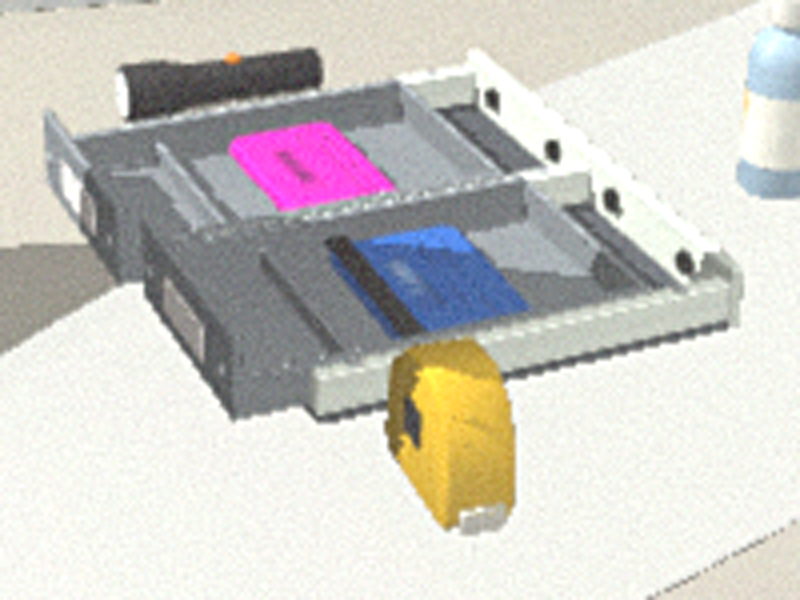

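```bash
cat > h.py <<'E'
import numpy as np
from scipy.optimize import least_squares
def proj(d,P):
    T=np.array(d["world_from_camera"]);p=(np.asarray(P)-T[:3,3])@T[:3,:3]
    f=240/np.tan(np.radians(d["vertical_fov"])/2)
    return f*p[:,:2]/p[:,2:]+[d["cx"],d["cy"]]
def rot(y): return np.array([[np.cos(y),-np.sin(y)],[np.sin(y),np.cos(y)]])
def world(x0,y0,yaw,P):
    P=np.asarray(P,float);return np.c_[P[:,:2]@rot(yaw).T+[x0,y0],P[:,2]]
E
python3 - <<'E'
from h import *
from bench import get_image
T,S=get_image("top"),get_image("side")
t=lambda a:np.array(a)/3.6+[220,145]
s=lambda a:np.array(a)/4+[230,210]
top=t([(170,577),(383,540),(405,515),(615,467),(65,135),(535,38)])
side=s([(45,110),(147,232),(232,345),(235,418),(474,50),(315,368)])
def pts(p):
    x0,y0,yaw,l,r,h=p;a=l-.0025;b=r-.0025
    A=[(a,.126,h),(a,.006,h),(b,-.006,h),(b,-.126,h),(.217,.138,.034),(.217,-.138,.034)]
    B=[(a,.126,h),(b,-.006,h),(b,-.126,h),(b,-.126,h-.042),(.217,.138,.034),(0,-.138,.026)]
    return world(x0,y0,yaw,A),world(x0,y0,yaw,B)
def res(p):
    A,B=pts(p);return np.r_[proj(T,A)-top,proj(S,B)-side].ravel()
r=least_squares(res,[.55,0,-.2,-.05,-.03,.048],loss="soft_l1",x_scale=.01)
print(np.round(r.x,4));print(np.round(r.fun.reshape(-1,2),1))
p=r.x
print(world(*p[:3],[(p[3],.066,p[5]),(p[4],-.066,p[5])]))
E
```

```text
[ 0.6093  0.0077  0.1874 -0.0371 -0.0291  0.0431]
[[-2.   0.8]
 [ 0.4 -2.1]
 [-0.5 -0.6]
 [ 2.  -0.2]
 [-1.5 -0.1]
 [ 0.4 -0.2]
 [-0.3  0.9]
 [-1.4 -2.6]
 [ 0.3 -0.2]
 [-0.1  2.3]
 [ 0.6 -1.1]
 [-0.6  2.2]]
[[ 0.56052716  0.06562972  0.04306383]
 [ 0.59300168 -0.06256429  0.04306383]]
```

```bash
cat >> h.py <<'E'
X0,Y0,YAW=.6093,.0077,.1874
Q=[0,np.cos(YAW/2),np.sin(YAW/2),0]
def W(x,y,z): return world(X0,Y0,YAW,[(x,y,z)])[0].tolist()
def R(p): return np.round((np.array(p[:2])-[X0,Y0])@rot(YAW),4)
E
python3 - <<'E'
from h import *
from bench import bot,close,sensors,get_image
import cv2
st=sensors.get_state
close(5)
bot.move_ptp(W(-.095,.066,.15),Q)
print(bot.line_to(W(-.095,.066,.024),velocity=.15,force_limit=15))
print(bot.line_to(W(-.02,.066,.024),velocity=.03,force_limit=15),R(st()["tcp_pos"]),st()["contact_force"])
r=bot.line_to(W(.03,.066,.024),velocity=.03,force_limit=15)
s=st();print(r,R(s["tcp_pos"]),s["contact_force"],s["time_s"])
E
```

```text
False
False [-0.0201  0.066 ] [ 0.20497719  0.32082013 -0.51474654]
False [0.0298 0.066 ] [ 0.28363584 -0.01374505 -0.43665904] 9.4
```

Run:
```python
from h import *
from bench import get_image,sensors
import cv2
o=[]
for n,(x,y,w,h) in {"top":(220,145,200,190),"side":(210,180,220,180)}.items():
    i=get_image(n)["frame"];cv2.imwrite(f"pics/{n}1.png",i)
    o.append(cv2.resize(cv2.convertScaleAbs(i[y:y+h,x:x+w],alpha=1.7,beta=10),(400,int(400*h/w)),interpolation=cv2.INTER_CUBIC))
H=max(a.shape[0] for a in o)
cv2.imwrite("pics/b1.png",np.hstack([cv2.copyMakeBorder(a,0,H-a.shape[0],0,0,0) for a in o]))
s=sensors.get_state();print(s["tcp_pos"],s["grip_width"])
```

```text
[0.62632789 0.0781241  0.02400834] 0.00016725139222137657
```

View pics/b1.png

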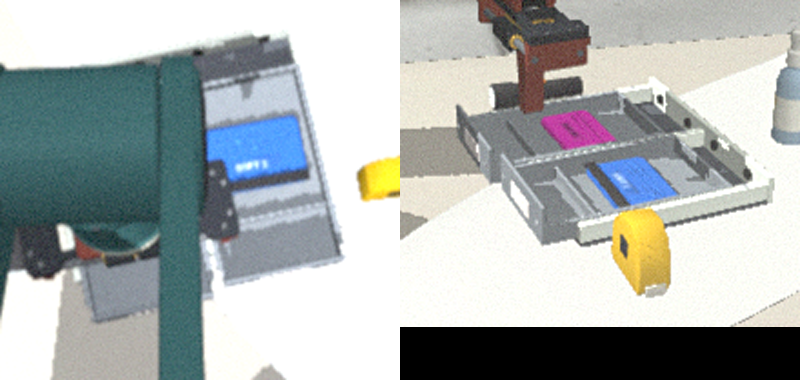

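Run:
```python
from h import *
from bench import get_image
for n in("top","side"):
    d=get_image(n)
    print(n,proj(d,[[.6263,.0781,.024],[.6263,.0781,.075]]).round(1).tolist(), np.round(d["world_from_camera"],4).tolist())
    P=[W(-.0396,.126,.048),W(-.0396,.006,.048),W(-.0396,.126,.006),W(-.0316,-.006,.048),W(-.0316,-.126,.048)]
    print(proj(d,P).round(1).tolist())
```

```text
top [[289.7, 265.4], [287.8, 262.0]] [[-0.0218, -0.9827, 0.1838, 0.5161], [-0.9997, 0.0225, 0.0016, 0.0162], [-0.0057, -0.1838, -0.983, 0.9019], [0.0, 0.0, 0.0, 1.0]]
[[264.9, 306.0], [326.8, 292.7], [267.6, 306.7], [332.1, 287.3], [393.2, 274.2]]
side [[282.8, 252.9], [282.3, 230.1]] [[0.9729, -0.0923, 0.2119, 0.4646], [-0.2308, -0.442, 0.8668, -0.9156], [0.0136, -0.8922, -0.4514, 0.5321], [0.0, 0.0, 0.0, 1.0]]
[[240.8, 236.2], [259.2, 261.1], [241.9, 254.3], [265.3, 263.1], [288.3, 293.6]]
```

Run:
```python
import cv2
i=cv2.imread("pics/side1.png")[195:345,215:415]
cv2.imwrite("pics/s1z.png",cv2.resize(cv2.convertScaleAbs(i,alpha=1.7,beta=10),None,fx=4,fy=4,interpolation=cv2.INTER_CUBIC))
```

```text
(no output)
```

View pics/s1z.png

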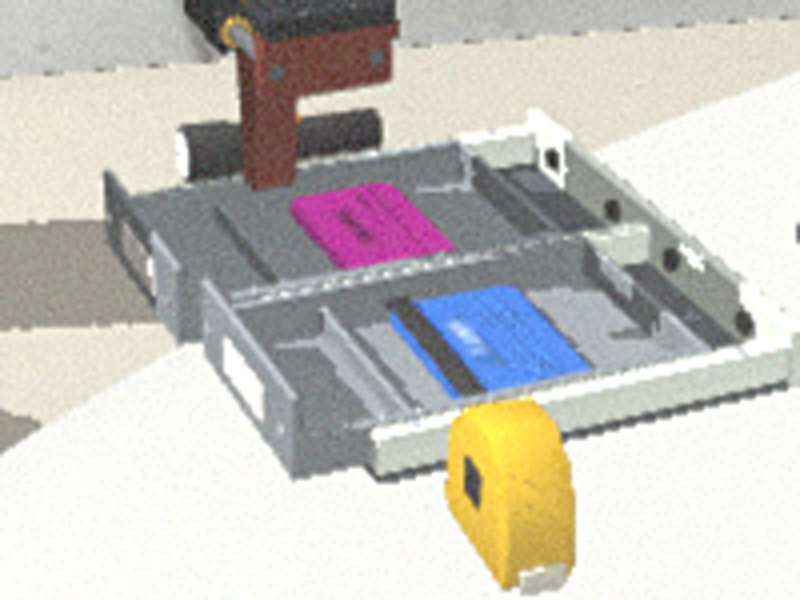

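The side view shows the left tray unmoved. The fingertip's end is at side (282,242), but the TCP projects to (283,253), so the tip looks about 25 mm higher than reported. I'll back off over bare table and probe its real height by touch.

Run:
```python
from h import *
from bench import bot,sensors,get_image
import cv2
st=sensors.get_state
print(np.round(st()["tool_rot"],3),np.round(st()["q"],3))
bot.line_to(W(.03,.066,.10),velocity=.15)
bot.line_to(W(-.10,.066,.10),velocity=.2)
bot.line_to(W(-.10,.066,.03),velocity=.15)
print(np.round(st()["tcp_pos"],4),st()["contact_force"])
o=[]
for n,(x,y,w,h) in {"top":(200,170,200,170),"side":(170,180,200,170)}.items():
    d=get_image(n);i=d["frame"].copy();cv2.imwrite(f"pics/{n}2.png",i)
    print(n,proj(d,[st()["tcp_pos"]]))
    o.append(cv2.resize(cv2.convertScaleAbs(i[y:y+h,x:x+w],alpha=1.7,beta=10),None,fx=2,fy=2,interpolation=cv2.INTER_CUBIC))
cv2.imwrite("pics/b2.png",np.hstack(o))
for z in(.0,-.01,-.02,-.03):
    try: r=bot.line_to(W(-.10,.066,z),velocity=.02,force_limit=6)
    except bot.PlanningError as e: print(e);break
    print(z,r,st()["tcp_pos"][2],st()["contact_force"])
    if r: break
bot.line_to(W(-.10,.066,.05),velocity=.1)
print(st()["time_s"])
```

```text
[-0.     0.996  0.094 -0.   ] [ 0.015  0.584  1.598 -0.     0.96   1.398]
[0.4996 0.054  0.0301] [-0.52376385  0.60570342  0.86334002]
top [[302.69241051 330.23771853]]
side [[220.9231037  261.16809598]]
0.0 False 0.00013684089119494341 [-0.66360522 -0.26030785 -0.19723877]
-0.01 False -0.01011191068342212 [-0.32660567 -0.06080103  0.45700867]
-0.02 False -0.02009679103044848 [-0.32263851 -0.1907056  -0.09876019]
-0.03 True -0.03013175141069533 [-0.70521753  0.63457947  4.62499137]
16.2167
```

View pics/b2.png

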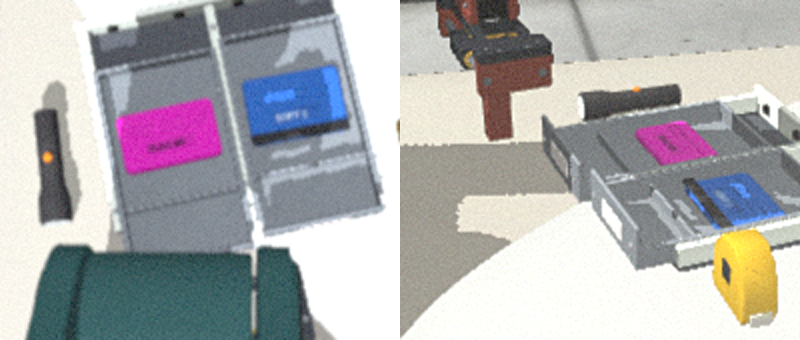

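Touch shows the fingertips end about 30 mm above the reported TCP, so I'll command z 30 mm lower. Now the push again.

```bash
echo 'TIP=.030' >> h.py
python3 - <<'E'
from h import *
from bench import bot,sensors
st=sensors.get_state
bot.line_to(W(-.095,.066,.022-TIP),velocity=.1,force_limit=15)
r=bot.line_to(W(.03,.066,.022-TIP),velocity=.035,force_limit=15)
s=st();print(r,R(s["tcp_pos"]),np.round(s["contact_force"],1),s["time_s"])
E
```

```text
True [-0.0195  0.0664] [-0.7  0.6  0.9] 19.075
```

Run:
```python
from h import *
from bench import bot,sensors,get_image
import cv2
st=sensors.get_state
r=bot.line_to(W(.02,.066,.022-TIP),velocity=.03,force_limit=22)
s=st();print(r,R(s["tcp_pos"]),np.round(s["contact_force"],1),s["time_s"])
bot.line_to(W(-.06,.066,.022-TIP),velocity=.15)
bot.line_to(W(-.06,.066,.08-TIP),velocity=.2)
o=[]
for n,(x,y,w,h) in {"top":(220,145,200,170),"side":(230,190,200,170)}.items():
    i=get_image(n)["frame"];cv2.imwrite(f"pics/{n}3.png",i)
    o.append(cv2.resize(cv2.convertScaleAbs(i[y:y+h,x:x+w],alpha=1.7,beta=10),None,fx=2 if n=="top" else 2,fy=2,interpolation=cv2.INTER_CUBIC))
cv2.imwrite("pics/b3.png",np.hstack(o))
print(st()["time_s"])
```

```text
True [-0.0203  0.0669] [1.1 0.  0.2] 19.625
20.575
```

View pics/b3.png

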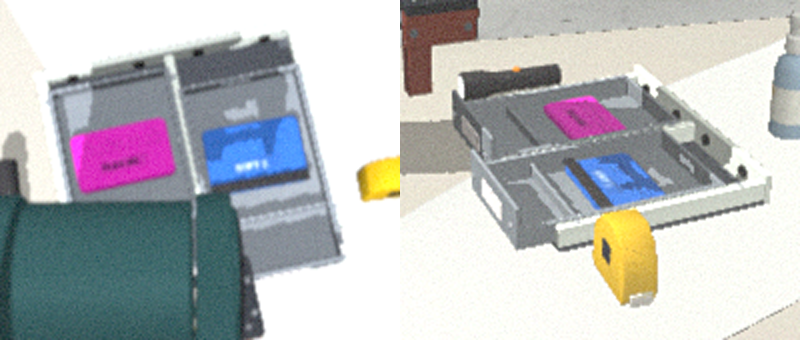

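The left tray now sits flush at the rear stop: the gap behind it has closed and a second push gave no movement. Next is hooking the right tray.

Run:
```python
from h import *
from bench import bot,sensors,get_image
import cv2
st=sensors.get_state
bot.line_to(W(0,-.066,.08-TIP),velocity=.2)
r=bot.line_to(W(0,-.066,.024-TIP),velocity=.06,force_limit=8)
print("down",r,st()["tcp_pos"][2])
if not r:
    r=bot.line_to(W(-.15,-.066,.024-TIP),velocity=.04,force_limit=15)
    s=st();print(r,R(s["tcp_pos"]),np.round(s["contact_force"],1),s["time_s"])
    if r:
        r=bot.line_to(W(-.15,-.066,.024-TIP),velocity=.03,force_limit=22)
        s=st();print(r,R(s["tcp_pos"]),np.round(s["contact_force"],1),s["time_s"])
```

```text
down False -0.005627888155524681
True [-0.1013 -0.0665] [1.7 1.3 1.4] 24.8917
True [-0.1009 -0.0671] [1.  0.4 1.1] 25.4583
```

Run:
```python
from h import *
from bench import bot,sensors,get_image
import cv2
st=sensors.get_state
bot.line_to(W(-.090,-.066,.024-TIP),velocity=.06)
bot.line_to(W(-.090,-.066,.15),velocity=.2)
bot.goto_joints([-1.307,.359,1.51,0,1.272,-.115])
o=[]
for n,(x,y,w,h) in {"top":(215,145,215,200),"side":(220,190,215,200)}.items():
    i=get_image(n)["frame"];cv2.imwrite(f"pics/{n}4.png",i)
    o.append(cv2.resize(cv2.convertScaleAbs(i[y:y+h,x:x+w],alpha=1.7,beta=10),(400,372),interpolation=cv2.INTER_CUBIC))
cv2.imwrite("pics/b4.png",np.hstack(o))
print(st()["time_s"],st()["contact_force"])
```

```text
28.8917 [-0.3666456   0.54857737 -0.2228516 ]
```

View pics/b4.png

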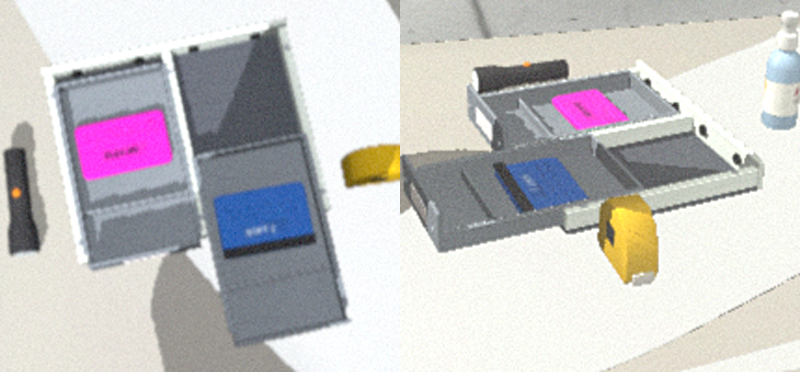

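The left tray is home, the right tray is fully out, both cards are flat in their trays, and the torch and tape haven't moved.

```bash
python3 -c "
from bench import job
print(job.hand_in())"
```

```text
the job is handed in; nothing more can be done
None
```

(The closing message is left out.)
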